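# Offer up a hinge leaf to the jamb and hold it for the pin

## Robot

A 6-joint arm with a two-finger parallel gripper is mounted at the origin on the work surface. World frame = base frame: x ahead of the robot, y to its left, z up, the work surface at z = 0. Lengths are in m, angles in degrees, forces in N, time in s.
With the tool pointing down it reaches from about 0.35 to 0.875 m from the base axis. Payload 4.2 kg.
Tool frame: the origin (TCP) lies midway between the tips of the shut fingers; the grasp point (between the pads) lies 19 mm behind it; z points along the fingers, y is the line along which they close (so a half turn about z gives the same grasp; the last joint's range is limited). The gripper opens to 87 mm and grips with 3 to 60 N. Pads are 19 mm wide; open, the fingers measure 117 mm over their backs; the gripper's body (75 mm by 190 mm) begins 51 mm behind the grasp point.
Start: joints at [-52.506, 22.042, 0.453, 0, -68.411, -14.817], TCP at [0.241, -0.577, 0.198] pointing down, gripper open.
Joint ranges: [-179.83, 179.83], [-69.29, 118.12], [-61.27, 80.66], [-181.25, 117.63], [-171.15, -9.14], [-177.46, 177.46]. Speed limits (degrees/s): [159.86, 159.86, 180, 180, 180, 180].

## Interface

Orientations are given as a 3x3 rotation matrix whose columns are the frame's x, y, z axes.
In Python, from station import sense, capture, camera_params, finish_job gives the robot as it stands.
- The arm moves only by the tool drive_tool, never from a script. Its argument "rows" is a list of rows, each an object of numbers: "tx", "ty", "tz": the shift along the tool's x, y, z in cm; "ax", "ay", "az": the turn, a rotation vector about the tool's x, y, z in rad; "claw": the finger opening in cm, from 0 to 8.7. In form: [{"tx": .., "ty": .., "tz": .., "ax": .., "ay": .., "az": .., "claw": ..}, ...]. A call has 1 to 10 rows; each row shifts and turns the commanded pose from where the row before left it, along the tool's axes as they then stand; what a row does not reach is not made up. A row lasts 1/12 s, in which the tool goes at most 41.7 mm and 7.16 degrees, less where a joint would pass 70% of its speed; a pose out of reach is approached as far as the arm can. A call with a gripper value outside its range is refused whole. The fingers move at their own pace and stop on an object; the grip force is fixed at half the most. Time passes only in rows, so rows that do not move let the fingers close. It gives the time, the measured TCP pose, the force, the opening and the grip force at its end, in the units of the state.
- sense(): the state, without advancing time (a new reading comes with each control period).
- capture(name): name is "scene" or "top"; returns (picture, depth): 420x560x3 uint8, red, green, blue; 420x560 float32, m along the optical axis (not along the pixel's ray), 0 where there is no reading.
- camera_params(name): a dict with "intrinsics" (3x3 intrinsics, pixels), "k1" (the pictures are not rectified: a ray, as slopes to the right and down, at radius r is drawn at 1 + k1 r^2 times it, then the intrinsics apply), "R" (3x3) and "t" (3): a world point X has camera coordinates R X + t. Camera axes: x right, y down, z forward; pixel columns grow to the right and rows downward; lengths in m; the calibration is good to about 2 mm. A picture is of the moment at which its call begins. camera_params takes no time and is no camera call.
- finish_job(): hands the job in; it is judged then, once.
The state is a dict: "time_s": time; "joints": joint angles; "joint_velocities": joint speeds; "effort": joint torques, N m; "tcp_pos": TCP position; "ee_rot": TCP orientation; "wrist_force": force on the tool from outside, world axes, zero at the start; "moment": the same for the moment, N m; "gripper_width": opening from 0.0 (shut) to 1.0 (fully open); "gripper_force": force on a finger pad.
Only numpy, scipy, OpenCV 4.12 (cv2) and the standard library are available. Lean on these libraries where they do the work, as an engineer would, in place of code of your own. Each camera call takes 0.05 s, during which the arm holds its last target. There are 200 camera calls.

## Task

Pull the orange spacer out from between the two steel knuckles on the jamb block and leave it in the red tray. Then take the green hinge leaf (the one with a single knuckle) out of its stand, lower its knuckle between the two steel ones until the holes line up well enough for the hinge pin to be pushed through, and finish while still holding the leaf there, steady and carried by the gripper alone, not resting or pressing on the jamb. Leave the blue leaf and everything else on the bench where it is.

Things in the scene. Friction and masses are not known exactly. Their poses are not given: they have to be found in the camera images.
- jamb_axis (a point): Point on the hinge axis midway between the two steel knuckles of the fixed jamb block, 95 mm above the bench. y = hinge axis (level), z up, the wooden block lies at -x (robot side). Each knuckle: tube 32 mm outside diameter, 14 mm hole, 24 mm long, 21 to 45 mm either side of this point along y; so the gap is 42 mm wide, open above.
- jamb: The whole jamb fixture, fixed; origin on the bench 95 mm under point jamb_axis, same axes. Plywood base, top 20 mm up, under the gap. At -x a wooden block with a steel leaf on top (99 mm up) from 23 to 83 mm behind the gap. Knuckle tops 111 mm up. Nothing carries the green leaf at the right height; 8 mm too low its plate lands on the knuckles.
- spacer_mid (a point): Middle of the loose orange spacer (about 70 g), 130 mm tall, standing upright on the plywood base in the gap, axes as the jamb's. Body 26 mm (x) by 36 mm (y) by 92 mm high, on top a narrower grip tab 16 mm (x) by 30 mm (y) by 38 mm high. Low rails (tops 30 mm above the bench) hold its foot along x: lift straight up.
- spacer_tab (a point): Middle of the spacer's grip tab, 46 mm above the spacer's middle, 111 mm above its foot; a good place to grip it (16 mm thick along x). The tab reaches 19 mm above and below this point.
- tray: Red open parts tray, fixed, 120 by 120 mm outside, 30 mm high, 4 mm walls and floor. Origin under its centre on the bench, z up.
- leaf_hole (a point): Centre of the knuckle hole of the loose green hinge leaf (about 200 g). y = hole axis, z up from knuckle to plate (in the stand and at the end), x square to the plate. Knuckle: tube 32 mm outside diameter, 34 mm long, 14 mm hole. Plate 8 mm thick (x), 90 mm wide (y), 24 to 88 mm above the hole centre. At the start it stands upright, hole 30 mm above the bench.
- leaf_plate (a point): Centre of the green leaf's plate, 56 mm above the hole centre, same axes. Slots (11 mm wide) of a fixed grey stand hold the plate's lower 26 mm near its ends, up to 80 mm above the bench; its part from 50 to 88 mm above the hole centre is free to grip. Lift straight up 30 mm to leave the slots, 70 mm to clear the stand.
- other_plate (a point): Centre of the plate of the blue hinge leaf, which has two knuckles and does not fit the jamb; same plate size, standing in a similar stand. The green and blue leaves swap places from time to time. Not to be moved.
- pin_mid (a point): Steel hinge pin, 8 mm diameter, 115 mm long, lying on the bench; its middle. It goes in later by another hand. Not to be moved.
- pulley_mid (a point): Yellow plastic pulley, 60 mm diameter, 22 mm high; its centre. Not to be moved.
- bucket_mid (a point): Small steel cup, 90 mm diameter, 85 mm high; its centre. Not to be moved.
- gluepot_mid (a point): Closed white jar with a green cap, 56 mm diameter, 110 mm high; its centre. Not to be moved.
- screwdriver_mid (a point): Screwdriver lying on the bench on the robot's side; its origin. Not to be moved.
Things that resemble listed ones, but are neither listed nor needed, are in the scene too. Of the things shaped like the part that bears leaf_hole, the green one is meant. There is more than one size of the part that bears spacer_mid; the job needs the middle-sized.

How it is judged (in metres and radians):
On the way, in this order (a step that is already met when the one before it is completed fails the run):
1. the spacer is let go in the red tray (x of spacer_mid in the frame of tray between -0.058 and 0.058 m and y of spacer_mid in the frame of tray between -0.058 and 0.058 m and height (world z) of spacer_mid below 0.09 m and contact force between the fingers and spacer below 0.1 N and linear speed of spacer below 0.03 m/s), for 0.2 s.
2. the green leaf is lifted clear of its stand in the gripper (height (world z) of leaf_hole above 0.075 m and contact force between the fingers and leaf above 1 N), for 0.2 s.
At the end, for the whole second after the job is handed in: Leaf hole within 4 mm of the fixed hole axis (up-down, fore-aft; 8 mm pin in 14 mm holes) and 6 mm along it, axes parallel within 0.1 rad; leaf gripped, still (under 10 mm/s), under 1 N on the jamb; spacer in the tray (middle within 58 mm of its centre each way, under 90 mm high) (x of leaf_hole in the frame of jamb_axis between -0.004 and 0.004 m and z of leaf_hole in the frame of jamb_axis between -0.004 and 0.004 m and y of leaf_hole in the frame of jamb_axis between -0.006 and 0.006 m and angle between the y axis of leaf_hole and the y axis of jamb_axis, either way round below 0.1 rad and contact force between the fingers and leaf above 1 N and contact force between leaf and jamb below 1 N and linear speed of leaf below 0.01 m/s and x of spacer_mid in the frame of tray between -0.058 and 0.058 m and y of spacer_mid in the frame of tray between -0.058 and 0.058 m and height (world z) of spacer_mid below 0.09 m); the arm keeps its last pose, push and grip.
It fails at once if the blue leaf is moved more than 30 mm (distance of other_plate from where it was at the start of the episode above 0.03 m).
It fails at once if a bystander is moved more than 30 mm (distance of any of pulley_mid, bucket_mid, gluepot_mid, screwdriver_mid, pin_mid from where it was at the start of the episode above 0.03 m).
It also fails if it takes over 72 s, if anything falls off the work surface, if the arm or the gripper's body presses on something with over 40 N, if the wrist force passes 120 N, or if a joint passes its speed limit or range.

## Working session

There is one attempt and no reset: what is moved stays moved. The work goes in short steps, Python scripts to look and compute and a tool call to move; the robot and the scene stay as the last step left them, time stands still between calls to the robot, and variables do not carry over. Pictures are saved under pics/ and viewed, at most 10 in all, crops included, and the job is handed in when it is done.

Besides the shell and the picture viewer there is one more tool, called as name(argument=value, ...), one argument or row to a line, values as JSON. drive_tool: Moves the arm, as the interface text tells. Its arguments: {"type":"object","properties":{"rows":{"type":"array"}},"required":["rows"]}

```bash
ls; mkdir -p pics; cat > h.py <<'E'
import numpy as np, cv2
from station import sense, capture, camera_params
def cloud(name, depth, P=None):
    P=P or camera_params(name); K=np.array(P["intrinsics"]);k1=P["k1"];R=np.array(P["R"]);t=np.array(P["t"])
    h,w=depth.shape; u,v=np.meshgrid(np.arange(w),np.arange(h))
    xd=(u-K[0,2])/K[0,0]; yd=(v-K[1,2])/K[1,1]; x,y=xd.copy(),yd.copy()
    for _ in range(20):
        f=1+k1*(x*x+y*y); x,y=xd/f,yd/f
    C=np.stack([x*depth,y*depth,depth],-1)
    W=(C-t)@R; W[depth<=0]=np.nan
    return W
def look(tag):
    out={}
    for n in("scene","top"):
        p,d=capture(n); np.savez(f"{tag}_{n}.npz",p=p,d=d); out[n]=(p,d,cloud(n,d))
        cv2.imwrite(f"pics/{tag}_{n}.png",p[...,::-1])
    return out
E
python3 - <<'E'
from h import *
o=look("a")
for n in o:
    P=camera_params(n); R=np.array(P["R"]);print(n,P["intrinsics"],P["k1"],-R.T@np.array(P["t"]),R[2]); print((o[n][1]>0).mean())
s=sense();print({k:s[k] for k in("time_s","tcp_pos","ee_rot","gripper_width")})
E
```

```text
pics
scene [[496.17030694   0.         278.05149228]
 [  0.         496.17030694 214.08399886]
 [  0.           0.           1.        ]] -0.09859844170244556 [ 1.45407923 -0.20201715  0.95982774] [-0.71387987  0.15927338 -0.6819146 ]
0.9959523809523809
top [[398.12658185   0.         280.58601325]
 [  0.         398.12658185 205.68584884]
 [  0.           0.           1.        ]] -0.03520231052787025 [ 0.40013601 -0.02453627  1.12166411] [ 0.18395125  0.01219525 -0.98285971]
0.9961139455782313
{'time_s': 0.1, 'tcp_pos': array([ 0.24076848, -0.57613977,  0.19737228]), 'ee_rot': array([[-9.22744197e-01, -3.85411996e-01, -8.60316918e-04],
       [-3.85412938e-01,  9.22742543e-01,  1.75100911e-03],
       [ 1.18991103e-04,  1.94731077e-03, -9.99998097e-01]]), 'gripper_width': 0.9985517786920786}
```

View pics/a_scene.png

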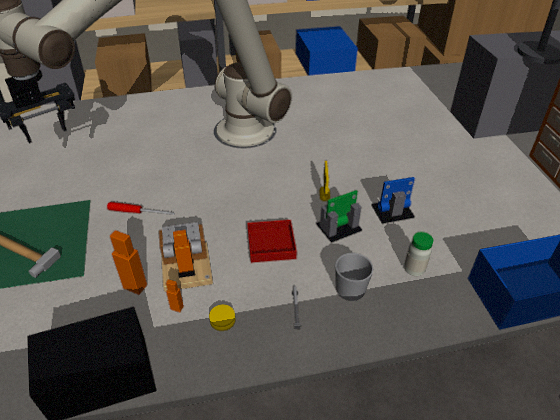

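View pics/a_top.png

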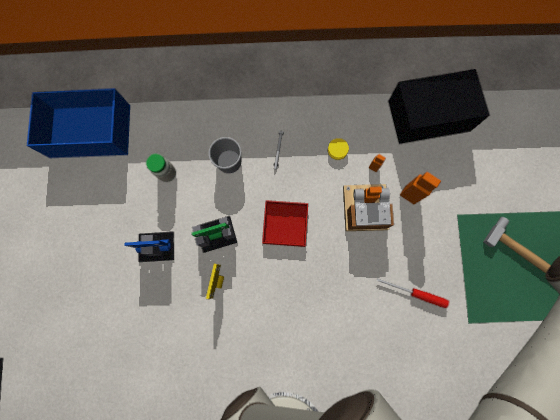

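The scene view shows three orange spacers: large at (128,262), one between the knuckles at (183,250), and small at (175,295). It also shows a green leaf at (342,210), a blue leaf at (397,195) and a yellow look-alike at (326,180). In the top view these are at (425,185), (373,193), (377,162), (212,230), (150,243) and (213,282). The spacer in the gap and the single-knuckle green leaf fit the description. I'll measure them now and confirm with one crop.

```bash
python3 - <<'E'
from h import *
def L(n):
    z=np.load(f"a_{n}.npz"); return z["p"],z["d"],cloud(n,z["d"])
p,d,W=L("scene"); a=cv2.resize(p[150:320,90:430][:,:, ::-1],None,fx=2.3,fy=2.3,interpolation=cv2.INTER_CUBIC)
cv2.imwrite("pics/crop.png",a[:600,:800])
for n in("scene","top"):
    p,d,W=L(n); hsv=cv2.cvtColor(p,cv2.COLOR_RGB2HSV); H,S,V=[hsv[...,i].astype(int) for i in range(3)]
    print("==",n)
    for c,(lo,hi) in dict(orange=(6,14),green=(50,75),yellow=(22,32),blue=(105,122),red=(0,4)).items():
        m=((H>=lo)&(H<=hi)&(S>150)&(V>60)&(W[...,0]>0.15)&(W[...,0]<0.85)&(abs(W[...,1])<0.55)).astype(np.uint8)
        k,lab,st,ce=cv2.connectedComponentsWithStats(m)
        for i in range(1,k):
            if st[i,4]<40: continue
            q=W[lab==i]; zt=np.percentile(q[:,2],98); t=q[q[:,2]>zt-.006]
            r=cv2.minAreaRect((t[:,:2]*1000).astype(np.float32))
            print(c,ce[i].round(),st[i,4],"z%.3f..%.3f"%(np.percentile(q[:,2],2),zt),"xy",np.median(q[:,:2],0).round(3),"top",np.round(r[0],1),np.round(r[1],1),round(r[2],1))
# steel knuckles/base from top
p,d,W=L("top"); 
for lo,hi in((.106,.116),(.094,.102),(.016,.024)):
    m=(W[...,2]>lo)&(W[...,2]<hi); m[:, :335]=0;m[:,405:]=0;m[:170]=0;m[240:]=0
    q=W[m]; r=cv2.minAreaRect((q[:,:2]*1000).astype(np.float32)); print(lo,len(q),q.mean(0).round(4),np.round(r[0],1),np.round(r[1],1),r[2])
E
```

```text
== scene
orange [184. 252.] 747 z0.024..0.149 xy [ 0.626 -0.248] top [ 618.  -249.1] [29.5 18.2] 86.7
orange [127. 262.] 1329 z0.010..0.183 xy [ 0.644 -0.376] top [ 632.7 -380.1] [41.6 22.5] 53.3
orange [174. 296.] 376 z0.004..0.099 xy [ 0.723 -0.281] top [ 717.5 -283.2] [22.4 12.3] 58.3
green [342. 206.] 518 z0.028..0.118 xy [0.541 0.176] top [538.1 171.7] [10.8 88.6] 14.6
green [423. 241.] 272 z0.096..0.112 xy [0.727 0.317] top [722.4 319.2] [44.8 47.5] 27.8
yellow [325. 186.] 194 z-0.004..0.103 xy [0.42  0.163] top [407.3 168.6] [ 7.7 93.6] 76.8
yellow [222. 317.] 556 z0.001..0.025 xy [ 0.78  -0.182] top [ 774.3 -180.8] [57.3 58.2] 43.9
blue [396. 192.] 559 z0.024..0.117 xy [0.51  0.336] top [509.2 344.3] [15.6 87. ] 0.9
blue [500. 255.] 660 z0.022..0.110 xy [0.786 0.509] top [793.4 481. ] [ 58.3 124.5] 30.5
blue [508. 281.] 199 z-0.000..0.008 xy [0.817 0.537] top [816.6 536.1] [27.7 66.4] 90.0
red [123. 207.] 261 z0.008..0.025 xy [ 0.349 -0.407] top [ 345.6 -405.1] [96.6 25.9] 71.2
red [271. 240.] 1553 z-0.002..0.030 xy [ 0.55  -0.021] top [559.9 -21.5] [117.5 124.8] 84.4
== top

[... 804 characters left out ...]
7.3] 76.5
yellow [219. 281.] 67 z0.019..0.037 xy [0.402 0.161] top [401.3 162.9] [ 7.  30.7] 76.0
blue [101. 136.] 302 z0.002..0.114 xy [0.828 0.508] top [788.8 479.2] [ 60.1 126.1] 34.8
blue [152. 244.] 214 z0.023..0.122 xy [0.502 0.319] top [502.9 343. ] [ 8.2 89.5] 2.3
red [285. 224.] 1769 z0.001..0.033 xy [ 0.556 -0.022] top [555.8 -21.7] [118.5 118.1] 84.2
red [430. 298.] 305 z0.017..0.030 xy [ 0.341 -0.406] top [ 341.3 -405.5] [96.6 20.6] 70.3
0.106 216 [ 0.6142 -0.2486  0.1108] [ 599.2 -250.3] [90.  60.6] 89.16409301757812
0.094 654 [ 0.5679 -0.2494  0.0998] [ 582.6 -253.5] [97.4 94.8] 89.97223663330078
0.016 395 [ 0.6172 -0.2263  0.021 ] [ 616.2 -276. ] [172.9 170.3] 89.9061050415039
```

View pics/crop.png

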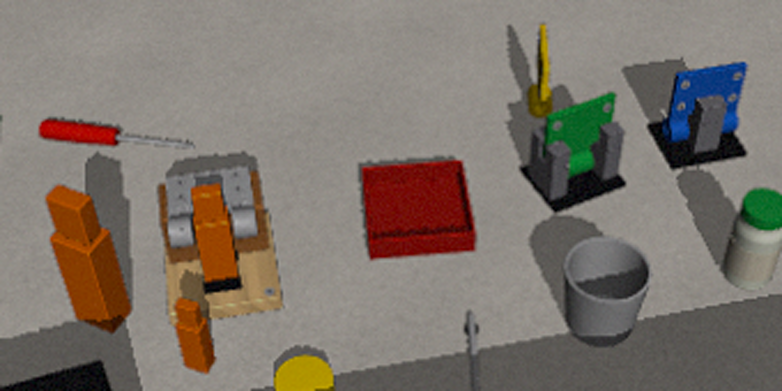

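The crop confirms the choice. The middle-sized orange spacer stands between the knuckles at crop (212,230), the green leaf has a single knuckle at (575,160), and the blue one has two. Next I'll refine the jamb yaw and work out the first move.

```bash
cat >> h.py <<'E'
from scipy.spatial.transform import Rotation as Ro
def plan(pos=None, yaw=None):
    s=sense(); R=np.array(s["ee_rot"]); p=np.array(s["tcp_pos"])
    print("t",round(s["time_s"],2),"tcp",p.round(4),"closing yaw",np.degrees(np.arctan2(R[1,1],R[0,1])).round(2),"F",np.round(s["wrist_force"],1),"gw",round(s["gripper_width"]*8.7,2),"gf",round(s["gripper_force"],1))
    if yaw is not None:
        a=np.radians(yaw); y=np.array([np.cos(a),np.sin(a),0]); z=np.array([0,0,-1.]); T=np.stack([np.cross(y,z),y,z],1)
        print("turn(rad, tool)",Ro.from_matrix(R.T@T).as_rotvec().round(4))
        if pos is not None: print("shift cm after turn",((np.array(pos)-p)@T*100).round(2))
    if pos is not None: print("shift cm now",((np.array(pos)-p)@R*100).round(2))
E
python3 - <<'E'
from h import *
for n in("top","scene"):
    z=np.load(f"a_{n}.npz"); p,d=z["p"],z["d"]; W=cloud(n,d); S=cv2.cvtColor(p,cv2.COLOR_RGB2HSV)[...,1]
    near=(abs(W[...,0]-.6)<.13)&(abs(W[...,1]+.249)<.075)
    st=near&(S<90)&(W[...,2]>.094)&(W[...,2]<.103)&(W[...,0]<.598)
    q=W[st]; r=cv2.minAreaRect((q[:,:2]*1000).astype(np.float32)); print(n,"leaf",len(q),np.round(r[0],1),np.round(r[1],1),r[2], q.mean(0).round(4))
    c=[]
    for sg in(-1,1):
        k=near&(S<90)&(W[...,2]>.104)&(sg*(W[...,1]+.249)>.018)
        q=W[k]; c.append(q[:,:2].mean(0)); print(" kn",len(q),q.mean(0).round(4),(q.min(0)).round(4),q.max(0).round(4))
    v=c[1]-c[0]; print(" yaw",np.degrees(np.arctan2(-v[0],v[1])).round(2))
    b=near&(W[...,2]>.012)&(W[...,2]<.026)
    q=W[b]; r=cv2.minAreaRect((q[:,:2]*1000).astype(np.float32)); print(" base",np.round(r[0],1),np.round(r[1],1),r[2])
plan([.617,-.249,.30],180)
E
```

```text
top leaf 716 [ 566.6 -250.2] [90.9 62.7] 89.97223663330078 [ 0.5654 -0.2499  0.1002]
 kn 102 [ 0.6082 -0.2837  0.1091] [ 0.5445 -0.2957  0.1041] [ 0.6291 -0.267   0.1156]
 kn 107 [ 0.6087 -0.2169  0.109 ] [ 0.5439 -0.2293  0.1041] [ 0.6288 -0.2054  0.1141]
 yaw -0.5
 base [ 622.7 -249.2] [183.3 120.5] 0.4901522397994995
scene leaf 445 [ 566.1 -249.1] [62.6 90.9] 0.8097596764564514 [ 0.5646 -0.2491  0.0978]
 kn 81 [ 0.6195 -0.2823  0.1085] [ 0.5731 -0.2938  0.1041] [ 0.6308 -0.271   0.1136]
 kn 67 [ 0.6208 -0.2169  0.1078] [ 0.6054 -0.228   0.1041] [ 0.6314 -0.2047  0.1126]
 yaw -1.17
 base [ 632.3 -249.9] [121.7 195.2] 89.82604217529297
t 0.1 tcp [ 0.2408 -0.5761  0.1974] closing yaw 112.67 F [-0.  -0.5  0.4] gw 8.69 gf 0.0
turn(rad, tool) [ 1.8000e-03  1.0000e-03 -1.1751e+00]
shift cm after turn [-32.71 -37.62 -10.26]
shift cm now [-47.32  15.71 -10.24]
```

drive_tool(
  rows=[
    {"tz": -3.5, "claw": 6},
    {"tz": -3.4, "claw": 6},
    {"tz": -3.4, "claw": 6},
    {"az": -0.12, "claw": 6},
    {"az": -0.12, "claw": 6},
    {"az": -0.12, "claw": 6},
    {"az": -0.12, "claw": 6},
    {"az": -0.12, "claw": 6},
    {"az": -0.12, "claw": 6},
    {"az": -0.12, "claw": 6},
  ],
)

```text
invalid input at $.rows[0]: expected keys tx, ty, tz, ax, ay, az, claw
```

drive_tool(
  rows=[
    {"az": -0.12, "claw": 6},
    {"az": -0.12, "claw": 6},
    {"az": -0.095, "claw": 6},
    {"tx": -2.5, "ty": -2.9, "claw": 6},
    {"tx": -2.5, "ty": -2.9, "claw": 6},
    {"tx": -2.5, "ty": -2.9, "claw": 6},
    {"tx": -2.5, "ty": -2.9, "claw": 6},
    {"tx": -2.5, "ty": -2.9, "claw": 6},
    {"tx": -2.5, "ty": -2.9, "claw": 6},
    {"tx": -2.5, "ty": -2.9, "claw": 6},
  ],
)

```text
invalid input at $.rows[0]: expected keys tx, ty, tz, ax, ay, az, claw
```

drive_tool(
  rows=[
    {"tx": -2.5, "ty": -2.9, "claw": 6},
    {"tx": -2.5, "ty": -2.9, "claw": 6},
    {"tx": -2.5, "ty": -2.9, "claw": 6},
    {"tx": -2.5, "ty": -2.9, "claw": 6},
    {"tx": -2.5, "ty": -2.9, "claw": 6},
    {"claw": 6},
    {"claw": 6},
  ],
)

```text
invalid input at $.rows[0]: expected keys tx, ty, tz, ax, ay, az, claw
```

```bash
python3 -c "
from h import *
plan([.618,-.2495,.118],180)"
```

```text
t 0.1 tcp [ 0.2408 -0.5761  0.1974] closing yaw 112.67 F [-0.  -0.5  0.4] gw 8.69 gf 0.0
turn(rad, tool) [ 1.8000e-03  1.0000e-03 -1.1751e+00]
shift cm after turn [-32.66 -37.72   7.94]
shift cm now [-47.4   15.59   7.96]
```

All keys are required, so I'll send full rows.

drive_tool(
  rows=[
    {"tx": 0, "ty": 0, "tz": -3.5, "ax": 0, "ay": 0, "az": 0, "claw": 6},
    {"tx": 0, "ty": 0, "tz": -3.4, "ax": 0, "ay": 0, "az": 0, "claw": 6},
    {"tx": 0, "ty": 0, "tz": -3.4, "ax": 0, "ay": 0, "az": 0, "claw": 6},
    {"tx": 0, "ty": 0, "tz": 0, "ax": 0, "ay": 0, "az": -0.12, "claw": 6},
    {"tx": 0, "ty": 0, "tz": 0, "ax": 0, "ay": 0, "az": -0.12, "claw": 6},
    {"tx": 0, "ty": 0, "tz": 0, "ax": 0, "ay": 0, "az": -0.12, "claw": 6},
    {"tx": 0, "ty": 0, "tz": 0, "ax": 0, "ay": 0, "az": -0.12, "claw": 6},
    {"tx": 0, "ty": 0, "tz": 0, "ax": 0, "ay": 0, "az": -0.12, "claw": 6},
    {"tx": 0, "ty": 0, "tz": 0, "ax": 0, "ay": 0, "az": -0.12, "claw": 6},
    {"tx": 0, "ty": 0, "tz": 0, "ax": 0, "ay": 0, "az": -0.12, "claw": 6},
  ],
)

```text
time_s: 0.93
tcp_pos: [0.2409, -0.5764, 0.3006]
ee_rot: [[-0.323, -0.946, -0.001], [-0.946, 0.323, 0.001], [-0.001, 0.001, -1.0]]
wrist_force: [-0.4, 0.3, 0.0]
gripper_width: 0.69
gripper_force: 0.0
```

drive_tool(
  rows=[
    {"tx": 0, "ty": 0, "tz": 0, "ax": 0, "ay": 0, "az": -0.12, "claw": 6},
    {"tx": 0, "ty": 0, "tz": 0, "ax": 0, "ay": 0, "az": -0.12, "claw": 6},
    {"tx": 0, "ty": 0, "tz": 0, "ax": 0, "ay": 0, "az": -0.095, "claw": 6},
    {"tx": -2.5, "ty": -2.9, "tz": 0, "ax": 0, "ay": 0, "az": 0, "claw": 6},
    {"tx": -2.5, "ty": -2.9, "tz": 0, "ax": 0, "ay": 0, "az": 0, "claw": 6},
    {"tx": -2.5, "ty": -2.9, "tz": 0, "ax": 0, "ay": 0, "az": 0, "claw": 6},
    {"tx": -2.5, "ty": -2.9, "tz": 0, "ax": 0, "ay": 0, "az": 0, "claw": 6},
    {"tx": -2.5, "ty": -2.9, "tz": 0, "ax": 0, "ay": 0, "az": 0, "claw": 6},
    {"tx": -2.5, "ty": -2.9, "tz": 0, "ax": 0, "ay": 0, "az": 0, "claw": 6},
    {"tx": -2.5, "ty": -2.9, "tz": 0, "ax": 0, "ay": 0, "az": 0, "claw": 6},
  ],
)

```text
time_s: 1.77
tcp_pos: [0.4449, -0.4, 0.301]
ee_rot: [[-0.0, -1.0, -0.001], [-1.0, 0.0, 0.001], [-0.001, 0.001, -1.0]]
wrist_force: [-0.2, -0.7, -0.0]
gripper_width: 0.689
gripper_force: 0.0
```

drive_tool(
  rows=[
    {"tx": -2.5, "ty": -2.9, "tz": 0, "ax": 0, "ay": 0, "az": 0, "claw": 6},
    {"tx": -2.5, "ty": -2.9, "tz": 0, "ax": 0, "ay": 0, "az": 0, "claw": 6},
    {"tx": -2.5, "ty": -2.9, "tz": 0, "ax": 0, "ay": 0, "az": 0, "claw": 6},
    {"tx": -2.5, "ty": -2.9, "tz": 0, "ax": 0, "ay": 0, "az": 0, "claw": 6},
    {"tx": -2.5, "ty": -2.9, "tz": 0, "ax": 0, "ay": 0, "az": 0, "claw": 6},
    {"tx": 0, "ty": 0, "tz": 0, "ax": 0, "ay": 0, "az": 0, "claw": 6},
    {"tx": 0, "ty": 0, "tz": 0, "ax": 0, "ay": 0, "az": 0, "claw": 6},
    {"tx": 0, "ty": 0, "tz": 0, "ax": 0, "ay": 0, "az": 0, "claw": 6},
  ],
)

```text
time_s: 2.43
tcp_pos: [0.5887, -0.2765, 0.3006]
ee_rot: [[0.001, -1.0, -0.002], [-1.0, -0.001, 0.0], [-0.0, 0.002, -1.0]]
wrist_force: [-0.6, -0.6, -0.2]
gripper_width: 0.691
gripper_force: 0.0
```

```bash
python3 -c "
from h import *
plan([.618,-.2495,.118],180)"
```

```text
t 2.43 tcp [ 0.5887 -0.2765  0.3006] closing yaw -179.97 F [-0.6 -0.6 -0.2] gw 6.01 gf 0.0
turn(rad, tool) [0.0016 0.0002 0.0005]
shift cm after turn [-2.7  -2.93 18.26]
shift cm now [-2.69 -2.96 18.26]
```

drive_tool(
  rows=[
    {"tx": -1.35, "ty": -1.5, "tz": 0, "ax": 0, "ay": 0, "az": 0, "claw": 6},
    {"tx": -1.35, "ty": -1.45, "tz": 0, "ax": 0, "ay": 0, "az": 0, "claw": 6},
    {"tx": 0, "ty": 0, "tz": 3, "ax": 0, "ay": 0, "az": 0, "claw": 6},
    {"tx": 0, "ty": 0, "tz": 3, "ax": 0, "ay": 0, "az": 0, "claw": 6},
    {"tx": 0, "ty": 0, "tz": 3, "ax": 0, "ay": 0, "az": 0, "claw": 6},
    {"tx": 0, "ty": 0, "tz": 3, "ax": 0, "ay": 0, "az": 0, "claw": 6},
    {"tx": 0, "ty": 0, "tz": 3, "ax": 0, "ay": 0, "az": 0, "claw": 6},
    {"tx": 0, "ty": 0, "tz": 2, "ax": 0, "ay": 0, "az": 0, "claw": 6},
    {"tx": 0, "ty": 0, "tz": 1.2, "ax": 0, "ay": 0, "az": 0, "claw": 6},
    {"tx": 0, "ty": 0, "tz": 0, "ax": 0, "ay": 0, "az": 0, "claw": 6},
  ],
)

```text
time_s: 3.27
tcp_pos: [0.6165, -0.2495, 0.1161]
ee_rot: [[-0.001, -1.0, -0.006], [-1.0, 0.001, 0.002], [-0.002, 0.006, -1.0]]
wrist_force: [0.3, 0.1, 0.5]
gripper_width: 0.686
gripper_force: 0.0
```

drive_tool(
  rows=[
    {"tx": 0, "ty": 0, "tz": 0, "ax": 0, "ay": 0, "az": 0, "claw": 0.6},
    {"tx": 0, "ty": 0, "tz": 0, "ax": 0, "ay": 0, "az": 0, "claw": 0.6},
    {"tx": 0, "ty": 0, "tz": 0, "ax": 0, "ay": 0, "az": 0, "claw": 0.6},
    {"tx": 0, "ty": 0, "tz": 0, "ax": 0, "ay": 0, "az": 0, "claw": 0.6},
    {"tx": 0, "ty": 0, "tz": 0, "ax": 0, "ay": 0, "az": 0, "claw": 0.6},
    {"tx": 0, "ty": 0, "tz": 0, "ax": 0, "ay": 0, "az": 0, "claw": 0.6},
    {"tx": 0, "ty": 0, "tz": 0, "ax": 0, "ay": 0, "az": 0, "claw": 0.6},
    {"tx": 0, "ty": 0, "tz": 0, "ax": 0, "ay": 0, "az": 0, "claw": 0.6},
  ],
)

```text
time_s: 3.93
tcp_pos: [0.6185, -0.2496, 0.1195]
ee_rot: [[0.0, -1.0, 0.0], [-1.0, -0.0, -0.0], [0.0, -0.0, -1.0]]
wrist_force: [-0.8, -0.1, 1.0]
gripper_width: 0.177
gripper_force: 30.0
```

drive_tool(
  rows=[
    {"tx": 0, "ty": 0, "tz": -1, "ax": 0, "ay": 0, "az": 0, "claw": 0.6},
    {"tx": 0, "ty": 0, "tz": -2, "ax": 0, "ay": 0, "az": 0, "claw": 0.6},
    {"tx": 0, "ty": 0, "tz": -2, "ax": 0, "ay": 0, "az": 0, "claw": 0.6},
    {"tx": 0, "ty": 0, "tz": -2, "ax": 0, "ay": 0, "az": 0, "claw": 0.6},
    {"tx": 0, "ty": 0, "tz": -2, "ax": 0, "ay": 0, "az": 0, "claw": 0.6},
    {"tx": 0, "ty": 0, "tz": -2, "ax": 0, "ay": 0, "az": 0, "claw": 0.6},
    {"tx": 0, "ty": 0, "tz": -2, "ax": 0, "ay": 0, "az": 0, "claw": 0.6},
    {"tx": 0, "ty": 0, "tz": -1, "ax": 0, "ay": 0, "az": 0, "claw": 0.6},
    {"tx": 0, "ty": 0, "tz": 0, "ax": 0, "ay": 0, "az": 0, "claw": 0.6},
    {"tx": 0, "ty": 0, "tz": 0, "ax": 0, "ay": 0, "az": 0, "claw": 0.6},
  ],
)

```text
time_s: 4.77
tcp_pos: [0.6184, -0.2494, 0.2593]
ee_rot: [[-0.0, -1.0, 0.0], [-1.0, 0.0, 0.001], [-0.001, -0.0, -1.0]]
wrist_force: [-0.8, -0.0, -1.2]
gripper_width: 0.172
gripper_force: 30.0
```

drive_tool(
  rows=[
    {"tx": -1.5, "ty": 0.4, "tz": 0, "ax": 0, "ay": 0, "az": 0, "claw": 0.6},
    {"tx": -2.7, "ty": 0.7, "tz": 0, "ax": 0, "ay": 0, "az": 0, "claw": 0.6},
    {"tx": -3, "ty": 0.8, "tz": 0, "ax": 0, "ay": 0, "az": 0, "claw": 0.6},
    {"tx": -3, "ty": 0.8, "tz": 0, "ax": 0, "ay": 0, "az": 0, "claw": 0.6},
    {"tx": -3, "ty": 0.8, "tz": 0, "ax": 0, "ay": 0, "az": 0, "claw": 0.6},
    {"tx": -3, "ty": 0.8, "tz": 0, "ax": 0, "ay": 0, "az": 0, "claw": 0.6},
    {"tx": -3, "ty": 0.8, "tz": 0, "ax": 0, "ay": 0, "az": 0, "claw": 0.6},
    {"tx": -2.3, "ty": 0.7, "tz": 0, "ax": 0, "ay": 0, "az": 0, "claw": 0.6},
    {"tx": -1.3, "ty": 0.35, "tz": 0, "ax": 0, "ay": 0, "az": 0, "claw": 0.6},
    {"tx": 0, "ty": 0, "tz": 0, "ax": 0, "ay": 0, "az": 0, "claw": 0.6},
  ],
)

```text
time_s: 5.6
tcp_pos: [0.5554, -0.0193, 0.2577]
ee_rot: [[0.003, -1.0, -0.003], [-1.0, -0.003, 0.0], [-0.0, 0.003, -1.0]]
wrist_force: [-0.1, -0.8, -0.3]
gripper_width: 0.181
gripper_force: 30.0
```

drive_tool(
  rows=[
    {"tx": 0, "ty": 0, "tz": 0, "ax": 0, "ay": 0, "az": 0, "claw": 0.6},
    {"tx": 0, "ty": 0, "tz": 2, "ax": 0, "ay": 0, "az": 0, "claw": 0.6},
    {"tx": 0, "ty": 0, "tz": 2, "ax": 0, "ay": 0, "az": 0, "claw": 0.6},
    {"tx": 0, "ty": 0, "tz": 2, "ax": 0, "ay": 0, "az": 0, "claw": 0.6},
    {"tx": 0, "ty": 0, "tz": 2, "ax": 0, "ay": 0, "az": 0, "claw": 0.6},
    {"tx": 0, "ty": 0, "tz": 2, "ax": 0, "ay": 0, "az": 0, "claw": 0.6},
    {"tx": 0, "ty": 0, "tz": 2, "ax": 0, "ay": 0, "az": 0, "claw": 0.6},
    {"tx": 0, "ty": 0, "tz": 1, "ax": 0, "ay": 0, "az": 0, "claw": 0.6},
    {"tx": 0, "ty": 0, "tz": 0, "ax": 0, "ay": 0, "az": 0, "claw": 0.6},
    {"tx": 0, "ty": 0, "tz": 0, "ax": 0, "ay": 0, "az": 0, "claw": 0.6},
  ],
)

```text
time_s: 6.43
tcp_pos: [0.5571, -0.0224, 0.129]
ee_rot: [[-0.001, -1.0, -0.001], [-1.0, 0.001, -0.001], [0.001, 0.001, -1.0]]
wrist_force: [0.1, -0.0, -0.2]
gripper_width: 0.177
gripper_force: 30.0
```

```bash
python3 -c "
from h import *
plan([.557,-.0217,.1045],180)
o=look('b')
cv2.imwrite('pics/b_c.png',cv2.resize(np.hstack([o['scene'][0][120:330,100:360],o['top'][0][130:340,160:420]])[...,::-1],None,fx=1.5,fy=1.5))"
```

```text
t 6.43 tcp [ 0.5571 -0.0224  0.129 ] closing yaw 179.97 F [ 0.1 -0.  -0.2] gw 1.54 gf 30.0
turn(rad, tool) [ 0.0011 -0.0008 -0.0005]
shift cm after turn [-0.07  0.01  2.45]
shift cm now [-0.07  0.01  2.45]
```

View pics/b_c.png

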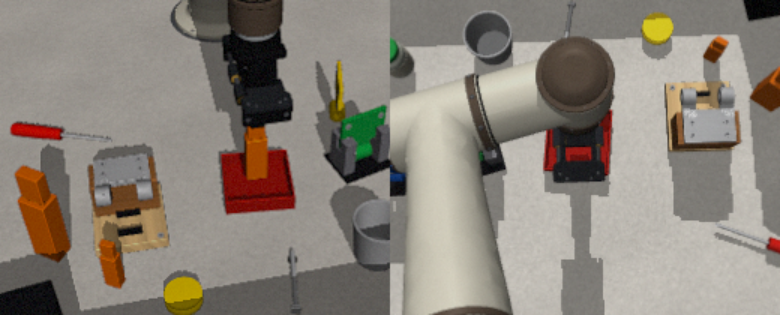

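The picture shows the spacer held upright over the red tray at (257,165), with the gap between the knuckles empty. I'll lower it and release.

drive_tool(
  rows=[
    {"tx": 0, "ty": 0, "tz": 1, "ax": 0, "ay": 0, "az": 0, "claw": 0.6},
    {"tx": 0, "ty": 0, "tz": 0.8, "ax": 0, "ay": 0, "az": 0, "claw": 0.6},
    {"tx": 0, "ty": 0, "tz": 0.5, "ax": 0, "ay": 0, "az": 0, "claw": 0.6},
    {"tx": 0, "ty": 0, "tz": 0.1, "ax": 0, "ay": 0, "az": 0, "claw": 0.6},
    {"tx": 0, "ty": 0, "tz": 0, "ax": 0, "ay": 0, "az": 0, "claw": 0.6},
    {"tx": 0, "ty": 0, "tz": 0, "ax": 0, "ay": 0, "az": 0, "claw": 0.6},
  ],
)

```text
time_s: 7.03
tcp_pos: [0.5571, -0.0216, 0.1054]
ee_rot: [[0.0, -1.0, 0.0], [-1.0, -0.0, -0.0], [0.0, -0.0, -1.0]]
wrist_force: [-0.8, 0.8, -0.8]
gripper_width: 0.178
gripper_force: 30.0
```

drive_tool(
  rows=[
    {"tx": 0, "ty": 0, "tz": 0, "ax": 0, "ay": 0, "az": 0, "claw": 6},
    {"tx": 0, "ty": 0, "tz": 0, "ax": 0, "ay": 0, "az": 0, "claw": 6},
    {"tx": 0, "ty": 0, "tz": 0, "ax": 0, "ay": 0, "az": 0, "claw": 6},
    {"tx": 0, "ty": 0, "tz": 0, "ax": 0, "ay": 0, "az": 0, "claw": 6},
    {"tx": 0, "ty": 0, "tz": 0, "ax": 0, "ay": 0, "az": 0, "claw": 6},
    {"tx": 0, "ty": 0, "tz": 0, "ax": 0, "ay": 0, "az": 0, "claw": 6},
    {"tx": 0, "ty": 0, "tz": -1, "ax": 0, "ay": 0, "az": 0, "claw": 6},
    {"tx": 0, "ty": 0, "tz": -3, "ax": 0, "ay": 0, "az": 0, "claw": 6},
    {"tx": 0, "ty": 0, "tz": -4, "ax": 0, "ay": 0, "az": 0, "claw": 6},
    {"tx": 0, "ty": 0, "tz": -4, "ax": 0, "ay": 0, "az": 0, "claw": 6},
  ],
)

```text
time_s: 7.87
tcp_pos: [0.5563, -0.0219, 0.2269]
ee_rot: [[0.0, -1.0, -0.002], [-1.0, -0.0, -0.001], [0.001, 0.002, -1.0]]
wrist_force: [1.7, -0.6, -0.3]
gripper_width: 0.68
gripper_force: 0.0
```

```bash
python3 - <<'E'
from h import *
o=look('c')
for n in o:
    p,d,W=o[n]; hsv=cv2.cvtColor(p,cv2.COLOR_RGB2HSV); H,S=hsv[...,0].astype(int),hsv[...,1]
    for nm,lo,hi,c in(("spacer",6,14,(.557,-.02)),("leaf",50,75,(.537,.172))):
        m=(H>=lo)&(H<=hi)&(S>140)&(abs(W[...,0]-c[0])<.07)&(abs(W[...,1]-c[1])<.07); q=W[m]
        if len(q)<30: print(n,nm,len(q)); continue
        zt=np.percentile(q[:,2],98); t=q[q[:,2]>zt-.006]; r=cv2.minAreaRect((t[:,:2]*1000).astype(np.float32))
        print(n,nm,len(q),zt.round(3),np.median(q,0).round(3),np.round(r[0],1),np.round(r[1],1),round(r[2],1))
        if nm=="leaf":
            u=q[q[:,2]>.08]; xy=u[:,:2]-u[:,:2].mean(0); v=np.linalg.svd(xy,full_matrices=False)[2][0]; print("  PCA plate dir deg",np.degrees(np.arctan2(v[1],v[0])).round(1),u.mean(0).round(4))
plan([.5365,.1717,.25],195)
E
```

```text
scene spacer 552 0.254 [ 0.568 -0.023  0.071] [600.4 -20.7] [56.4 23.5] 78.0
scene leaf 538 0.118 [0.541 0.177 0.086] [539.2 172.9] [11.3 88.9] 14.3
  PCA plate dir deg 104.8 [0.54   0.1723 0.1015]
top spacer 34 0.466 [ 0.525 -0.024  0.356] [521.1 -34.7] [ 0.4 23.4] 19.4
top leaf 191 0.122 [0.533 0.162 0.079] [540.5 151.2] [ 7.8 43. ] 15.1
  PCA plate dir deg -73.8 [0.5385 0.1521 0.1101]
t 7.97 tcp [ 0.5615 -0.0216  0.2343] closing yaw -179.93 F [0.6 0.1 0.3] gw 5.99 gf 0.0
turn(rad, tool) [-0.0168 -0.0013 -0.2605]
shift cm after turn [-19.32  -2.58  -1.57]
shift cm now [-19.34   2.45  -1.59]
```

The spacer is standing in the tray. Next I'll go to the green leaf.

drive_tool(
  rows=[
    {"tx": 0, "ty": 0, "tz": 0, "ax": 0, "ay": 0, "az": -0.08, "claw": 6},
    {"tx": 0, "ty": 0, "tz": 0, "ax": 0, "ay": 0, "az": -0.09, "claw": 6},
    {"tx": 0, "ty": 0, "tz": 0, "ax": 0, "ay": 0, "az": -0.09, "claw": 6},
    {"tx": -2.5, "ty": -0.3, "tz": 0, "ax": 0, "ay": 0, "az": 0, "claw": 6},
    {"tx": -3.5, "ty": -0.5, "tz": 0, "ax": 0, "ay": 0, "az": 0, "claw": 6},
    {"tx": -3.5, "ty": -0.5, "tz": 0, "ax": 0, "ay": 0, "az": 0, "claw": 6},
    {"tx": -3.5, "ty": -0.5, "tz": 0, "ax": 0, "ay": 0, "az": 0, "claw": 6},
    {"tx": -3.5, "ty": -0.5, "tz": 0, "ax": 0, "ay": 0, "az": 0, "claw": 6},
    {"tx": -2.8, "ty": -0.3, "tz": 0, "ax": 0, "ay": 0, "az": 0, "claw": 6},
    {"tx": 0, "ty": 0, "tz": 0, "ax": 0, "ay": 0, "az": 0, "claw": 6},
  ],
)

```text
time_s: 8.8
tcp_pos: [0.5322, 0.1758, 0.2259]
ee_rot: [[0.262, -0.965, 0.001], [-0.965, -0.262, 0.001], [-0.001, -0.002, -1.0]]
wrist_force: [0.0, -1.0, -0.1]
gripper_width: 0.691
gripper_force: 0.0
```

drive_tool(
  rows=[
    {"tx": 0, "ty": 0, "tz": 0, "ax": 0, "ay": 0, "az": 0, "claw": 6},
    {"tx": 0, "ty": 0, "tz": 0, "ax": 0, "ay": 0, "az": 0, "claw": 6},
    {"tx": 0, "ty": 0, "tz": 0, "ax": 0, "ay": 0, "az": 0, "claw": 6},
    {"tx": 0, "ty": 0, "tz": 0, "ax": 0, "ay": 0, "az": 0, "claw": 6},
  ],
)

```text
time_s: 9.13
tcp_pos: [0.5326, 0.1705, 0.2256]
ee_rot: [[0.256, -0.967, 0.0], [-0.967, -0.256, 0.0], [-0.0, -0.0, -1.0]]
wrist_force: [0.3, 0.5, 0.3]
gripper_width: 0.686
gripper_force: 0.0
```

```bash
python3 -c "
from h import *
plan([.537,.172,.083],194.8)"
```

```text
t 9.13 tcp [0.5326 0.1705 0.2256] closing yaw -165.19 F [0.3 0.5 0.3] gw 5.97 gf 0.0
turn(rad, tool) [-0.0002  0.      0.0001]
shift cm after turn [-0.03 -0.46 14.26]
shift cm now [-0.03 -0.46 14.26]
```

drive_tool(
  rows=[
    {"tx": 0, "ty": -0.45, "tz": 1.5, "ax": 0, "ay": 0, "az": 0, "claw": 5},
    {"tx": 0, "ty": 0, "tz": 2.5, "ax": 0, "ay": 0, "az": 0, "claw": 5},
    {"tx": 0, "ty": 0, "tz": 2.5, "ax": 0, "ay": 0, "az": 0, "claw": 5},
    {"tx": 0, "ty": 0, "tz": 2.5, "ax": 0, "ay": 0, "az": 0, "claw": 5},
    {"tx": 0, "ty": 0, "tz": 2, "ax": 0, "ay": 0, "az": 0, "claw": 5},
    {"tx": 0, "ty": 0, "tz": 1.7, "ax": 0, "ay": 0, "az": 0, "claw": 5},
    {"tx": 0, "ty": 0, "tz": 1, "ax": 0, "ay": 0, "az": 0, "claw": 4},
    {"tx": 0, "ty": 0, "tz": 0.5, "ax": 0, "ay": 0, "az": 0, "claw": 3},
    {"tx": 0, "ty": 0, "tz": 0, "ax": 0, "ay": 0, "az": 0, "claw": 3},
    {"tx": 0, "ty": 0, "tz": 0, "ax": 0, "ay": 0, "az": 0, "claw": 3},
  ],
)

```text
time_s: 9.97
tcp_pos: [0.5376, 0.1727, 0.0841]
ee_rot: [[0.257, -0.966, 0.001], [-0.966, -0.257, 0.0], [-0.0, -0.001, -1.0]]
wrist_force: [0.1, 0.7, 0.8]
gripper_width: 0.379
gripper_force: 0.0
```

drive_tool(
  rows=[
    {"tx": 0, "ty": 0, "tz": 0, "ax": 0, "ay": 0, "az": 0, "claw": 2},
    {"tx": 0, "ty": 0, "tz": 0, "ax": 0, "ay": 0, "az": 0, "claw": 1.5},
    {"tx": 0, "ty": 0, "tz": 0, "ax": 0, "ay": 0, "az": 0, "claw": 1.2},
    {"tx": 0, "ty": 0, "tz": 0, "ax": 0, "ay": 0, "az": 0, "claw": 1},
    {"tx": 0, "ty": 0, "tz": 0, "ax": 0, "ay": 0, "az": 0, "claw": 0.8},
    {"tx": 0, "ty": 0, "tz": 0, "ax": 0, "ay": 0, "az": 0, "claw": 0.6},
    {"tx": 0, "ty": 0, "tz": 0, "ax": 0, "ay": 0, "az": 0, "claw": 0},
    {"tx": 0, "ty": 0, "tz": 0, "ax": 0, "ay": 0, "az": 0, "claw": 0},
    {"tx": 0, "ty": 0, "tz": 0, "ax": 0, "ay": 0, "az": 0, "claw": 0},
  ],
)

```text
time_s: 10.72
tcp_pos: [0.5367, 0.1727, 0.0835]
ee_rot: [[0.257, -0.966, -0.0], [-0.966, -0.257, -0.0], [0.0, 0.0, -1.0]]
wrist_force: [-0.6, 0.3, 3.2]
gripper_width: 0.087
gripper_force: 30.0
```

drive_tool(
  rows=[
    {"tx": 0, "ty": 0, "tz": -0.7, "ax": 0, "ay": 0, "az": 0, "claw": 0},
    {"tx": 0, "ty": 0, "tz": -1.3, "ax": 0, "ay": 0, "az": 0, "claw": 0},
    {"tx": 0, "ty": 0, "tz": -2, "ax": 0, "ay": 0, "az": 0, "claw": 0},
    {"tx": 0, "ty": 0, "tz": -2.5, "ax": 0, "ay": 0, "az": 0, "claw": 0},
    {"tx": 0, "ty": 0, "tz": -2.5, "ax": 0, "ay": 0, "az": 0, "claw": 0},
    {"tx": 0, "ty": 0, "tz": -2.5, "ax": 0, "ay": 0, "az": 0, "claw": 0},
    {"tx": 0, "ty": 0, "tz": -2.5, "ax": 0, "ay": 0, "az": 0, "claw": 0},
    {"tx": 0, "ty": 0, "tz": -2.5, "ax": 0, "ay": 0, "az": 0, "claw": 0},
    {"tx": 0, "ty": 0, "tz": -1.5, "ax": 0, "ay": 0, "az": 0, "claw": 0},
    {"tx": 0, "ty": 0, "tz": 0, "ax": 0, "ay": 0, "az": 0, "claw": 0},
  ],
)

```text
time_s: 11.55
tcp_pos: [0.5386, 0.1734, 0.2674]
ee_rot: [[0.257, -0.966, 0.007], [-0.966, -0.257, 0.003], [-0.002, -0.008, -1.0]]
wrist_force: [0.2, 0.3, -2.2]
gripper_width: 0.088
gripper_force: 30.0
```

```bash
python3 -c "
from h import *
plan([.619,-.2497,.263],180)"
```

```text
t 11.55 tcp [0.5386 0.1734 0.2674] closing yaw -165.09 F [ 0.2  0.3 -2.2] gw 0.77 gf 30.0
turn(rad, tool) [-0.0075  0.0025  0.2602]
shift cm after turn [42.31 -8.04  0.44]
shift cm now [42.95  3.11  0.35]
```

drive_tool(
  rows=[
    {"tx": 0, "ty": 0, "tz": 0, "ax": 0, "ay": 0, "az": 0.06, "claw": 0},
    {"tx": 0, "ty": 0, "tz": 0, "ax": 0, "ay": 0, "az": 0.08, "claw": 0},
    {"tx": 0, "ty": 0, "tz": 0, "ax": 0, "ay": 0, "az": 0.07, "claw": 0},
    {"tx": 0, "ty": 0, "tz": 0, "ax": 0, "ay": 0, "az": 0.05, "claw": 0},
    {"tx": 1.5, "ty": -0.3, "tz": 0, "ax": 0, "ay": 0, "az": 0, "claw": 0},
    {"tx": 2.5, "ty": -0.5, "tz": 0, "ax": 0, "ay": 0, "az": 0, "claw": 0},
    {"tx": 3, "ty": -0.6, "tz": 0, "ax": 0, "ay": 0, "az": 0, "claw": 0},
    {"tx": 3, "ty": -0.6, "tz": 0, "ax": 0, "ay": 0, "az": 0, "claw": 0},
    {"tx": 3, "ty": -0.6, "tz": 0, "ax": 0, "ay": 0, "az": 0, "claw": 0},
    {"tx": 3, "ty": -0.6, "tz": 0, "ax": 0, "ay": 0, "az": 0, "claw": 0},
  ],
)

```text
time_s: 12.38
tcp_pos: [0.5679, 0.0114, 0.2613]
ee_rot: [[0.0, -1.0, -0.003], [-1.0, -0.0, -0.0], [0.0, 0.003, -1.0]]
wrist_force: [0.9, 0.1, -2.6]
gripper_width: 0.089
gripper_force: 30.0
```

drive_tool(
  rows=[
    {"tx": 3, "ty": -0.6, "tz": 0, "ax": 0, "ay": 0, "az": 0, "claw": 0},
    {"tx": 3, "ty": -0.6, "tz": 0, "ax": 0, "ay": 0, "az": 0, "claw": 0},
    {"tx": 3, "ty": -0.6, "tz": 0, "ax": 0, "ay": 0, "az": 0, "claw": 0},
    {"tx": 3, "ty": -0.6, "tz": 0, "ax": 0, "ay": 0, "az": 0, "claw": 0},
    {"tx": 3, "ty": -0.6, "tz": 0, "ax": 0, "ay": 0, "az": 0, "claw": 0},
    {"tx": 3, "ty": -0.5, "tz": 0, "ax": 0, "ay": 0, "az": 0, "claw": 0},
    {"tx": 2.5, "ty": -0.5, "tz": 0, "ax": 0, "ay": 0, "az": 0, "claw": 0},
    {"tx": 2, "ty": -0.4, "tz": 0, "ax": 0, "ay": 0, "az": 0, "claw": 0},
    {"tx": 0, "ty": 0, "tz": 0, "ax": 0, "ay": 0, "az": 0, "claw": 0},
    {"tx": 0, "ty": 0, "tz": 0, "ax": 0, "ay": 0, "az": 0, "claw": 0},
  ],
)

```text
time_s: 13.22
tcp_pos: [0.6119, -0.213, 0.2606]
ee_rot: [[-0.002, -1.0, -0.004], [-1.0, 0.002, 0.001], [-0.001, 0.004, -1.0]]
wrist_force: [-0.5, -0.3, -1.7]
gripper_width: 0.088
gripper_force: 30.0
```

drive_tool(
  rows=[
    {"tx": 0, "ty": 0, "tz": 0, "ax": 0, "ay": 0, "az": 0, "claw": 0},
    {"tx": 0, "ty": 0, "tz": 0, "ax": 0, "ay": 0, "az": 0, "claw": 0},
    {"tx": 0, "ty": 0, "tz": 0, "ax": 0, "ay": 0, "az": 0, "claw": 0},
    {"tx": 0, "ty": 0, "tz": 0, "ax": 0, "ay": 0, "az": 0, "claw": 0},
  ],
)

```text
time_s: 13.55
tcp_pos: [0.6128, -0.2113, 0.2635]
ee_rot: [[0.001, -1.0, 0.0], [-1.0, -0.001, 0.0], [-0.0, -0.0, -1.0]]
wrist_force: [0.2, -0.0, -2.7]
gripper_width: 0.088
gripper_force: 30.0
```

```bash
python3 - <<'E'
from h import *
plan([.619,-.2497,.263],180)
o=look('d')
for n in o:
    p,d,W=o[n]; hsv=cv2.cvtColor(p,cv2.COLOR_RGB2HSV); H,S=hsv[...,0].astype(int),hsv[...,1]
    m=(H>=50)&(H<=75)&(S>120)&(abs(W[...,0]-.62)<.08)&(abs(W[...,1]+.25)<.08)&(W[...,2]>.15); q=W[m]; v,u=np.nonzero(m)
    print(n,len(q),u.min(),u.max(),v.min(),v.max(),q.min(0).round(3),q.max(0).round(3)) if len(q) else print(n,0)
cv2.imwrite('pics/d_c.png',cv2.resize(np.hstack([o['scene'][0][100:310,90:350],o['top'][0][130:340,220:480]])[...,::-1],None,fx=1.5,fy=1.5))
E
```

```text
t 13.55 tcp [ 0.6128 -0.2113  0.2635] closing yaw -179.92 F [ 0.2 -0.  -2.7] gw 0.76 gf 30.0
turn(rad, tool) [-0.0002  0.0002  0.0013]
shift cm after turn [ 3.84 -0.62  0.05]
shift cm now [ 3.84 -0.61  0.05]
scene 945 161 209 78 216 [ 0.551 -0.254  0.201] [ 0.7   -0.17   0.542]
top 162 350 390 152 192 [ 0.567 -0.225  0.203] [ 0.629 -0.17   0.47 ]
```

View pics/d_c.png

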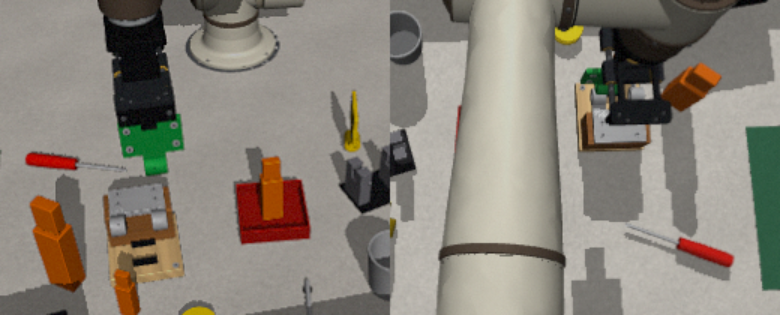

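The picture shows the green leaf hanging upright in the gripper, its knuckle at (155,162), about 4 cm to the left of the jamb gap. The spacer is standing in the tray. I'll measure the leaf and the jamb in the same image, using circle fits of the tubes.

```bash
cat > m.py <<'E'
from h import *
import sys
from scipy.optimize import least_squares
def circ(q,g,r=.016):
    f=lambda c:np.hypot(q[:,0]-c[0],q[:,2]-c[1])-r
    s=least_squares(f,g,loss="soft_l1",f_scale=.002); return s.x
def meas(tag,yl,zh,names=("scene",),x0=.613):
    # yl: expected leaf y, zh: expected hole z
    for n in names:
        z=np.load(f"{tag}_{n}.npz"); p,d=z["p"],z["d"]; W=cloud(n,d); hsv=cv2.cvtColor(p,cv2.COLOR_RGB2HSV); H,S=hsv[...,0].astype(int),hsv[...,1].astype(int)
        g=(H>=50)&(H<=75)&(S>110)&(abs(W[...,0]-x0)<.05)&(abs(W[...,1]-yl)<.06)
        pl=W[g&(W[...,2]>zh+.026)&(W[...,2]<zh+.092)]; kn=W[g&(W[...,2]<zh+.02)&(W[...,2]>zh-.022)]
        A=np.c_[pl[:,1]-yl,pl[:,2]-zh-.056,np.ones(len(pl))]
        co=least_squares(lambda c:A@c-pl[:,0],[0,0,x0],loss="soft_l1",f_scale=.002).x
        print(n,"plate n",len(pl),"x face",co[2].round(4),"yaw deg",np.degrees(-np.arctan(co[0])).round(2),"dx/dz deg",np.degrees(np.arctan(co[1])).round(2),"y 1/99%",np.percentile(pl[:,1],[1,99]).round(4),"top z",np.percentile(pl[:,2],99).round(4))
        print("  leaf kn",len(kn),"hole xz",circ(kn,[x0,zh]).round(4),"y",np.percentile(kn[:,1],[2,98]).round(4),"mid",np.percentile(kn[:,1],[2,98]).mean().round(4))
        for sg in(-1,1):
            k=(S<80)&(abs(W[...,0]-.622)<.022)&(W[...,2]>.085)&(W[...,2]<.114)&(abs(W[...,1]+.2495-sg*.033)<.016)
            q=W[k]; print("  jamb kn",len(q),circ(q,[.619,.095]).round(4),"y",np.percentile(q[:,1],[2,98]).round(4))
if __name__=="__main__": meas(sys.argv[1],float(sys.argv[2]),float(sys.argv[3]))
E
python3 m.py d -.2113 .2105; python3 -c "
from m import *
meas('a',-.2113,.2105) if 0 else None"
```

```text
scene plate n 679 x face 0.6171 yaw deg -0.05 dx/dz deg 0.93 y 1/99% [-0.2531 -0.166 ] top z 0.2937
  leaf kn 185 hole xz [0.612  0.2097] y [-0.225  -0.1939] mid -0.2094
  jamb kn 138 [0.616  0.0943] y [-0.2936 -0.2709]
  jamb kn 125 [0.6164 0.0941] y [-0.2274 -0.2049]
```

```bash
python3 - <<'E'
from m import *
for tag in "abd":
  for n in("scene","top"):
    z=np.load(f"{tag}_{n}.npz"); p,d=z["p"],z["d"]; W=cloud(n,d); S=cv2.cvtColor(p,cv2.COLOR_RGB2HSV)[...,1]
    for sg in(-1,1):
        b=(S<80)&(abs(W[...,1]+.2495-sg*.033)<.010)&(W[...,0]>.602)&(W[...,0]<.645)
        out=[]
        for lo in(.06,.085,.1):
            q=W[b&(W[...,2]>lo)&(W[...,2]<.116)]
            if len(q)<15: continue
            c=circ(q,[.619,.095]); e=np.hypot(q[:,0]-c[0],q[:,2]-c[1])-.016; out.append((len(q),c.round(4).tolist(),e.std().round(4)))
        print(tag,n,sg,out)
    st=(S<90)&(W[...,2]>.094)&(W[...,2]<.104)&(W[...,0]<.598)&(abs(W[...,0]-.57)<.05)&(abs(W[...,1]+.249)<.06); q=W[st]
    if len(q): print("   leaf x",np.percentile(q[:,0],[1,99]).round(4),"y",np.percentile(q[:,1],[1,99]).round(4),q[:,2].mean().round(4))
E
```

```text
a scene -1 [(118, [0.6155, 0.0946], np.float64(0.0017)), (116, [0.6155, 0.0947], np.float64(0.0018)), (83, [0.616, 0.0945], np.float64(0.0016))]
a scene 1 [(105, [0.6163, 0.0939], np.float64(0.0017)), (105, [0.6163, 0.0939], np.float64(0.0017)), (77, [0.6173, 0.0935], np.float64(0.0017))]
   leaf x [0.5367 0.5966] y [-0.2935 -0.2049] 0.0978
a top -1 [(80, [0.6168, 0.096], np.float64(0.0017)), (80, [0.6168, 0.096], np.float64(0.0017)), (79, [0.6167, 0.096], np.float64(0.0017))]
a top 1 [(87, [0.6169, 0.0961], np.float64(0.0022)), (86, [0.6169, 0.096], np.float64(0.0022)), (83, [0.6171, 0.0959], np.float64(0.0015))]
   leaf x [0.5355 0.5973] y [-0.2945 -0.2054] 0.1005
b scene -1 [(114, [0.6153, 0.0945], np.float64(0.0017)), (111, [0.6153, 0.0945], np.float64(0.0017)), (82, [0.6162, 0.0942], np.float64(0.0016))]
b scene 1 [(105, [0.6163, 0.094], np.float64(0.0021)), (104, [0.6164, 0.094], np.float64(0.0021)), (78, [0.618, 0.0935], np.float64(0.002))]
   leaf x [0.5372 0.5956] y [-0.2935 -0.2054] 0.0977
b top -1 [(89, [0.616, 0.0965], np.float64(0.0021)), (89, [0.616, 0.0965], np.float64
[... 225 characters left out ...]
-0.2945 -0.2056] 0.1005
d scene -1 [(115, [0.6157, 0.0944], np.float64(0.0018)), (112, [0.6158, 0.0944], np.float64(0.0019)), (81, [0.6166, 0.0941], np.float64(0.0018))]
d scene 1 [(106, [0.6163, 0.0943], np.float64(0.002)), (105, [0.6163, 0.0942], np.float64(0.0021)), (78, [0.6173, 0.0939], np.float64(0.0022))]
   leaf x [0.5374 0.5965] y [-0.2935 -0.2051] 0.0976
d top -1 [(67, [0.6163, 0.0963], np.float64(0.0028)), (67, [0.6163, 0.0963], np.float64(0.0028)), (63, [0.6167, 0.096], np.float64(0.0018))]
d top 1 [(63, [0.6176, 0.0971], np.float64(0.0027)), (63, [0.6176, 0.0971], np.float64(0.0027)), (59, [0.6176, 0.0968], np.float64(0.002))]
   leaf x [0.5355 0.5971] y [-0.2936 -0.2052] 0.1005
```

drive_tool(
  rows=[
    {"tx": 1, "ty": -0.12, "tz": 0, "ax": 0, "ay": 0, "az": 0, "claw": 0},
    {"tx": 1.5, "ty": -0.2, "tz": 0, "ax": 0, "ay": 0, "az": 0, "claw": 0},
    {"tx": 1.47, "ty": -0.2, "tz": 0.5, "ax": 0, "ay": 0, "az": 0, "claw": 0},
    {"tx": 0, "ty": 0, "tz": 1.5, "ax": 0, "ay": 0, "az": 0, "claw": 0},
    {"tx": 0, "ty": 0, "tz": 1.5, "ax": 0, "ay": 0, "az": 0, "claw": 0},
    {"tx": 0, "ty": 0, "tz": 1, "ax": 0, "ay": 0, "az": 0, "claw": 0},
    {"tx": 0, "ty": 0, "tz": 0, "ax": 0, "ay": 0, "az": 0, "claw": 0},
    {"tx": 0, "ty": 0, "tz": 0, "ax": 0, "ay": 0, "az": 0, "claw": 0},
    {"tx": 0, "ty": 0, "tz": 0, "ax": 0, "ay": 0, "az": 0, "claw": 0},
    {"tx": 0, "ty": 0, "tz": 0, "ax": 0, "ay": 0, "az": 0, "claw": 0},
  ],
)

```text
time_s: 14.48
tcp_pos: [0.6187, -0.2524, 0.2196]
ee_rot: [[0.0, -1.0, 0.002], [-1.0, -0.0, -0.001], [0.001, -0.002, -1.0]]
wrist_force: [0.7, 0.5, -2.2]
gripper_width: 0.087
gripper_force: 30.0
```

```bash
python3 - <<'E'
from m import *
look('e'); plan([.618,-.251,.1485],180)
meas('e',-.251,.165,("scene",),.618)
E
```

```text
t 14.58 tcp [ 0.6185 -0.2521  0.2195] closing yaw -179.99 F [ 0.  -0.3 -2.2] gw 0.77 gf 30.0
turn(rad, tool) [-0.0019 -0.0005  0.0003]
shift cm after turn [-0.11  0.05  7.1 ]
shift cm now [-0.11  0.07  7.1 ]
scene plate n 630 x face 0.623 yaw deg 0.12 dx/dz deg 0.56 y 1/99% [-0.2933 -0.2065] top z 0.2526
  leaf kn 173 hole xz [0.6179 0.1656] y [-0.2666 -0.2343] mid -0.2504
  jamb kn 140 [0.6156 0.0944] y [-0.2938 -0.2709]
  jamb kn 126 [0.616  0.0941] y [-0.2274 -0.2049]
```

drive_tool(
  rows=[
    {"tx": -0.1, "ty": 0.05, "tz": 0.5, "ax": 0, "ay": 0, "az": 0, "claw": 0},
    {"tx": 0, "ty": 0, "tz": 0.9, "ax": 0, "ay": 0, "az": 0, "claw": 0},
    {"tx": 0, "ty": 0, "tz": 0.9, "ax": 0, "ay": 0, "az": 0, "claw": 0},
    {"tx": 0, "ty": 0, "tz": 0.9, "ax": 0, "ay": 0, "az": 0, "claw": 0},
    {"tx": 0, "ty": 0, "tz": 0.9, "ax": 0, "ay": 0, "az": 0, "claw": 0},
    {"tx": 0, "ty": 0, "tz": 0.9, "ax": 0, "ay": 0, "az": 0, "claw": 0},
    {"tx": 0, "ty": 0, "tz": 0.8, "ax": 0, "ay": 0, "az": 0, "claw": 0},
    {"tx": 0, "ty": 0, "tz": 0.7, "ax": 0, "ay": 0, "az": 0, "claw": 0},
    {"tx": 0, "ty": 0, "tz": 0.4, "ax": 0, "ay": 0, "az": 0, "claw": 0},
    {"tx": 0, "ty": 0, "tz": 0, "ax": 0, "ay": 0, "az": 0, "claw": 0},
  ],
)

```text
time_s: 15.42
tcp_pos: [0.6169, -0.2508, 0.1479]
ee_rot: [[-0.0, -1.0, -0.002], [-1.0, 0.0, 0.001], [-0.001, 0.002, -1.0]]
wrist_force: [0.3, 0.1, -3.1]
gripper_width: 0.088
gripper_force: 30.0
```

drive_tool(
  rows=[
    {"tx": 0, "ty": 0, "tz": 0, "ax": 0, "ay": 0, "az": 0, "claw": 0},
    {"tx": 0, "ty": 0, "tz": 0, "ax": 0, "ay": 0, "az": 0, "claw": 0},
    {"tx": 0, "ty": 0, "tz": 0, "ax": 0, "ay": 0, "az": 0, "claw": 0},
    {"tx": 0, "ty": 0, "tz": 0, "ax": 0, "ay": 0, "az": 0, "claw": 0},
    {"tx": 0, "ty": 0, "tz": 0, "ax": 0, "ay": 0, "az": 0, "claw": 0},
  ],
)

```text
time_s: 15.83
tcp_pos: [0.6177, -0.251, 0.1498]
ee_rot: [[0.0, -1.0, 0.001], [-1.0, -0.0, -0.0], [0.0, -0.001, -1.0]]
wrist_force: [0.2, 0.2, -2.7]
gripper_width: 0.089
gripper_force: 30.0
```

```bash
python3 - <<'E'
from m import *
o=look('f'); plan([.618,-.251,.1485],180)
meas('f',-.25,.095,("scene",),.618)
cv2.imwrite('pics/f_c.png',cv2.resize(np.hstack([o['scene'][0][180:280,130:240],o['top'][0][150:250,320:430]])[...,::-1],None,fx=3.6,fy=3.6))
E
```

```text
t 15.93 tcp [ 0.6177 -0.251   0.1496] closing yaw -180.0 F [ 1.   0.9 -2.2] gw 0.74 gf 30.0
turn(rad, tool) [-0.0005 -0.      0.    ]
shift cm after turn [ 0.   -0.03  0.11]
shift cm now [ 0.   -0.03  0.11]
scene plate n 494 x face 0.6213 yaw deg -1.23 dx/dz deg 1.11 y 1/99% [-0.2926 -0.2048] top z 0.1826
  leaf kn 159 hole xz [0.6159 0.0963] y [-0.2659 -0.233 ] mid -0.2494
  jamb kn 134 [0.6156 0.0945] y [-0.2942 -0.271 ]
  jamb kn 120 [0.6163 0.0938] y [-0.2275 -0.2049]
```

View pics/f_c.png

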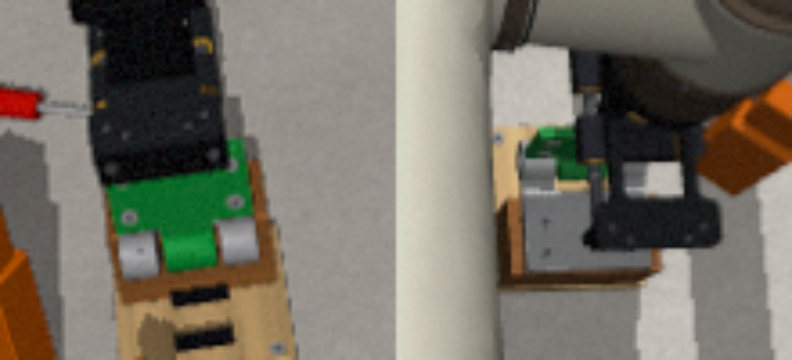

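The picture shows the green knuckle at (190,250) seated between the two steel ones at (137,255) and (238,240). The alignment is good, but it sits about 1–2 mm high, so I'll trim it.

drive_tool(
  rows=[
    {"tx": 0, "ty": -0.08, "tz": 0.06, "ax": 0, "ay": 0, "az": 0, "claw": 0},
    {"tx": 0, "ty": 0, "tz": 0.07, "ax": 0, "ay": 0, "az": 0, "claw": 0},
    {"tx": 0, "ty": 0, "tz": 0, "ax": 0, "ay": 0, "az": 0, "claw": 0},
    {"tx": 0, "ty": 0, "tz": 0, "ax": 0, "ay": 0, "az": 0, "claw": 0},
    {"tx": 0, "ty": 0, "tz": 0, "ax": 0, "ay": 0, "az": 0, "claw": 0},
    {"tx": 0, "ty": 0, "tz": 0, "ax": 0, "ay": 0, "az": 0, "claw": 0},
    {"tx": 0, "ty": 0, "tz": 0, "ax": 0, "ay": 0, "az": 0, "claw": 0},
    {"tx": 0, "ty": 0, "tz": 0, "ax": 0, "ay": 0, "az": 0, "claw": 0},
  ],
)

```text
time_s: 16.6
tcp_pos: [0.6184, -0.251, 0.1481]
ee_rot: [[-0.0, -1.0, 0.0], [-1.0, 0.0, 0.0], [-0.0, -0.0, -1.0]]
wrist_force: [0.4, 0.1, -2.7]
gripper_width: 0.094
gripper_force: 30.0
```

```bash
python3 - <<'E'
from m import *
o=look('g'); plan([.618,-.251,.1485],180)
meas('g',-.25,.095,("scene",),.618)
E
```

```text
t 16.7 tcp [ 0.6183 -0.251   0.1481] closing yaw 180.0 F [-0.9  0.4 -1.8] gw 0.76 gf 30.0
turn(rad, tool) [-0.      0.     -0.0001]
shift cm after turn [ 0.    0.03 -0.04]
shift cm now [ 0.    0.03 -0.04]
scene plate n 467 x face 0.6218 yaw deg -1.31 dx/dz deg 1.04 y 1/99% [-0.293  -0.2049] top z 0.1808
  leaf kn 166 hole xz [0.6165 0.0947] y [-0.2654 -0.2326] mid -0.249
  jamb kn 121 [0.6159 0.0942] y [-0.2938 -0.2709]
  jamb kn 116 [0.6156 0.0937] y [-0.2275 -0.2051]
```

Every offset is within about 1 mm, and the wrist force is unchanged from free hanging, so the jamb isn't carrying the leaf. Handing in.

```bash
python3 -c "
from station import finish_job
print(finish_job())"
```

```text
the job is handed in; nothing more can be done
None
```

The job is handed in at 16.7 s, verdict not shown: the orange spacer stands in the red tray, and the gripper alone holds the green leaf's knuckle between the steel ones, measured within about 1 mm of the hinge axis and with no sign of jamb contact.

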